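# Set the tube roller mixer four clicks up and start it

## Task

The speed dial of the tube roller mixer stands at its off stop: with a fingertip, push its fin clockwise (seen from above) by exactly four clicks and leave it resting in that fourth click, never going past it. Only then press the round start button fully down and let it come up again. Do not pinch the fin between the fingers, and leave the tubes, the rack and the jar where they are.

Things in the scene. Friction and masses are not known exactly. Their poses are not given: they have to be found in the camera images.
- dial (a joint): Speed dial, in rad: 0 at the off stop (its start), growing clockwise seen from above, to 3.77. Sprung click stops every 0.419 rad (24 degrees), so four clicks are 1.676 rad. A click takes about 6 N at fin_point: the resistance rises, fades, vanishes half-way to the next stop, and the dial jumps by itself into that stop and stays. Short black ticks round the dial mark the stops; the first is off.
- dial_axis (a point): Point fixed to the mixer, on the dial's vertical axis, level with the top of the dial's black disc (80 mm across), 93 mm above the bench. Its axes are the mixer's: x across the mixer to its far side, y from the dial towards the rollers. Seen from above the fin points 42 degrees clockwise from +x at the off stop, 138 degrees after four clicks.
- fin_point (a point): Point inside the dial's black fin, 45 mm from the dial's axis, 15 mm above the disc; it turns with the dial, its x axis pointing outward along the fin. The fin is an upright radial wall 12 mm thick, from 8 to 56 mm from the axis (overhanging the disc's rim), top 31 mm above the disc, a white line on top. Touching both its side faces at once counts as pinching. A hub 22 mm across, 21 mm high, stands on the axis.
- mixer: Tube roller mixer, a fixed white machine 220 (x) x 430 (y) mm, origin on the bench. Control end at -y: flat panel 80 mm above the bench, from y = -210 to -20 mm, x = -110 to 110 mm, with the dial (axis at x 0, y -115 mm) and the start button (x -75, y -52 mm). Beyond it six black rollers along y, tops 82 mm high.
- start (a joint): Start button. Value in m: 0 up, 0.006 fully down; it springs back. Fully down takes 5 N.
- start_top (a point): Centre of the top face of the round grey start button (30 mm across, in a low black housing) on the same panel as the dial, at the robot's side of it, near the rollers. Pressed straight down.
- tube_a: Bystander: capped blood tube, 16 mm across, 100 mm long, lying loose between two rollers of the mixer; origin on its underside, mid-length.
- tube_b: Bystander: a second such tube, lying between two other rollers.
- rack: Bystander: loose blue tube rack, 122 x 78 mm, holding capped tubes, 106 mm high, on the bench beyond the mixer's dial end; origin at the centre of its underside.
- jar: Bystander: small lidded specimen jar, 56 mm across, 70 mm high, on the bench near the mixer's dial end; origin at the centre of its underside.

How it is judged:
By the outcome, as a careful person would: the job done as asked, in the order asked, and still so for the second after the job is handed in, with the robot touching nothing.
It also fails if it takes over 64 s, if anything falls off the work surface, if the arm or the gripper's body presses on something with over 40 N, if the wrist force passes 120 N, or if a joint passes its speed limit or range.

## Robot

A 6-joint arm with a two-finger parallel gripper is mounted at the origin on the work surface. World frame = base frame: x ahead of the robot, y to its left, z up, the work surface at z = 0. Lengths are in mm, angles in rad, forces in N, time in s.
With the tool pointing down it reaches from about 325 to 750 mm from the base axis. Payload 7.6 kg.
Tool frame: the origin (TCP) lies at the very end of the fingers, on their centre line; the grasp point (between the pads) lies 19 mm behind it; z points along the fingers, y is the direction in which the jaws open and shut (so a half turn about z gives the same grasp; the last joint's range is limited). The gripper opens to 85 mm and grips with 20 to 120 N. Pads are 22 mm wide; open, the fingers measure 114 mm over their backs; the gripper's body (76 mm by 85 mm) begins 54 mm behind the grasp point. The pads swing forward as they close: fully open they stand 13 mm farther back than shut.
Start: joints at [-1.27, 0.052, 1.401, -0, 1.689, -0.07], TCP at [190.265, -489.331, 231.323] pointing down, gripper open.
Joint ranges: [-2.9, 2.9], [-0.91, 2.17], [0.12, 2.37], [-1.06, 4.2], [0.26, 2.73], [-2.93, 2.93]. Speed limits (rad/s): [2.57, 2.57, 3.01, 3.14, 3.14, 3.14].

## Interface

Orientations are given as [roll, pitch, yaw] about the fixed x, y, z axes, in that order (R = Rz(yaw) Ry(pitch) Rx(roll)).
In Python, from bench import arm gives the robot as it stands.
- The arm moves only by the tool play_rows, never from a script. Its arguments are lists of equal length, an entry for each row: "delta_rot": the turn, a rotation vector about the tool's x, y, z in degrees, a list of three; "delta_pos": the shift along the tool's x, y, z in mm, a list of three; "hand": the finger opening in mm, from 0 to 85.4. In form: {"delta_rot": [[wx, wy, wz], ...], "delta_pos": [[tx, ty, tz], ...], "hand": [hand, ...]}. A call has 1 to 12 rows; each row shifts and turns the commanded pose from where the row before left it, along the tool's axes as they then stand; what a row does not reach is not made up. A row lasts 1/8 s, in which the tool goes at most 62.5 mm and 10.7 degrees, less where a joint would pass 70% of its speed; a pose out of reach is approached as far as the arm can. A call with a gripper value outside its range is refused whole. The fingers move at their own pace and stop on an object; the grip force is fixed at half the most. Time passes only in rows, so rows that do not move let the fingers close. It gives the time, the measured TCP pose, the force and the opening at its end, in the units of the state.
- arm.observe(): the state, without advancing time (a new reading comes with each control period).
- arm.grab_frame(name): name is "scene" or "top" or "wrist"; returns the picture (384x512x3 uint8, blue, green, red); there is no depth.
- arm.camera_params(name): a dict with "fovy" (degrees; the focal length in pixels is half the picture's height over the tangent of half this angle, whatever the lens; pixels are square), "cx", "cy" (the principal point, pixels), "R" (3x3) and "t" (3): a world point X has camera coordinates R X + t; the wrist camera has in their place "hand_eye" (4x4, takes a point from camera to tool coordinates, whose origin is the TCP and whose axes are the flange's). Camera axes: x right, y down, z forward; pixel columns grow to the right and rows downward; lengths in mm; the calibration is good to about 2 mm. A picture is of the moment at which its call begins: read the wrist's pose just before it. camera_params takes no time and is no camera call.
- arm.close_job(): hands the job in, once; it reports no verdict.
Trained networks look in the newest picture that a camera, given by its name, has taken for a name from the list of things; names that differ only in an ending like _2 or _b are one class to them, and where a whole thing is asked for, a point or a joint stands for the part that bears it (a point fixed in the world has none). Each returns a list of dicts, best first, with "score" (0 to 1); they miss things now and then, are a little off and sometimes report something else, mostly with a low value. They report only what shows in the picture. A call takes as long as a camera call.
- arm.spot_in(query, camera): "pixel" ([column, row] in pixels, amid what is visible of it).
- arm.cut_out(query, camera): "region" (384x512 bool, what is visible of it) and "pixel" ([column, row] in pixels, amid what is visible of it).
- arm.spot_point(query, camera): "pixel" ([column, row] in pixels: a listed point, or the origin of a listed thing).
The state is a dict: "t": time; "joints": joint angles; "dq": joint speeds; "effort": joint torques, N m; "tool_pos": TCP position; "orientation": TCP orientation; "ft_force": force on the tool from outside, world axes, zero at the start; "wrist_torque": the same for the moment, N m; "grip_width": finger opening in mm.
Only numpy, scipy, OpenCV 4.12 (cv2) and the standard library are available. Lean on these libraries where they do the work, as an engineer would, in place of code of your own. Each camera call takes 0.05 s, during which the arm holds its last target.

## Working session

There is one attempt and no reset: what is moved stays moved. The work goes in short steps, Python scripts to look and compute and a tool call to move; the robot and the scene stay as the last step left them, time stands still between calls to the robot, and variables do not carry over. Pictures are saved under pics/ and viewed, and the job is handed in when it is done.

Besides the shell and the picture viewer there is one more tool, called after "Emit:" in YAML: its name, and indented under it one key for each argument. play_rows: Moves the arm, as the interface text tells. Its arguments: {"type":"object","properties":{"delta_rot":{"type":"array","items":{"type":"array","items":{"type":"number"}}},"delta_pos":{"type":"array","items":{"type":"array","items":{"type":"number"}}},"hand":{"type":"array","items":{"type":"number"}}},"required":["delta_rot","delta_pos","hand"]}

```bash
mkdir -p pics; ls; python3 - <<'E'
from bench import arm
import cv2
s=arm.observe(); print(s)
for n in ("scene","top","wrist"):
    f=arm.grab_frame(n); cv2.imwrite(f"pics/{n}0.png",f)
    p=arm.camera_params(n); print(n,p)
E
```

```text
pics
{'t': 0.0, 'joints': array([-1.27030998e+00,  5.28115982e-02,  1.40175632e+00, -5.39479622e-05,
        1.68856433e+00, -7.02908413e-02]), 'dq': array([-0.0006184 ,  0.00051323,  0.00212073,  0.00038919, -0.00066746,
       -0.00025564]), 'effort': array([ 5.82793728e-04, -3.81662250e+01, -3.60189593e+01,  3.86536738e-05,
        6.12425327e-03,  3.41345572e-05]), 'tool_pos': array([ 190.15060553, -489.03011158,  230.46963939]), 'orientation': array([-3.14005310e+00, -5.46781164e-05,  3.70770848e-01]), 'ft_force': array([-0.27769076,  0.46020482, -2.06767344]), 'wrist_torque': array([-0.01439777,  0.0198837 , -0.0286796 ]), 'grip_width': 85.4372193138588}
scene {'fovy': 57.94097181021229, 'cx': 250.652480999596, 'cy': 194.09548647512176, 'R': array([[ 0.82828411,  0.56018061,  0.01196315],
       [ 0.47078934, -0.68421561, -0.55696175],
       [-0.3038138 ,  0.46695469, -0.83045198]]), 't': array([-476.38521583, -238.54440136,  972.59857648])}
top {'fovy': 50.76989215773188, 'cx': 251.6414824020847, 'cy': 188.5965568744698, 'R': array([[ 0.02264598, -0.99945303, -0.02409973],
       [-0.98189812, -0.01770098, -0.1885809 ],
       [ 0.18805117,  0.02793408, -0.98176191]]), 't': array([ -8.11304316, 595.67887196, 840.20895245])}
wrist {'fovy': 67.5987007409982, 'cx': 256.820507943732, 'cy': 189.34143528383092, 'hand_eye': array([[ 3.96901210e-04, -9.52266394e-01, -3.05268009e-01,
         7.69428157e+01],
       [ 9.99999573e-01,  6.32795101e-04, -6.73796345e-04,
         4.94964360e-01],
       [ 8.34805716e-04, -3.05267611e-01,  9.52266238e-01,
        -1.43634466e+02],
       [ 0.00000000e+00,  0.00000000e+00,  0.00000000e+00,
         1.00000000e+00]])}
```

View pics/scene0.png

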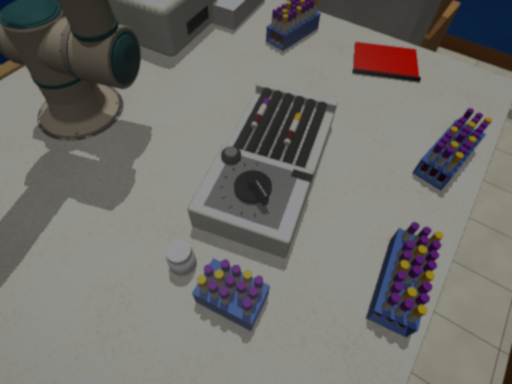

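View pics/top0.png

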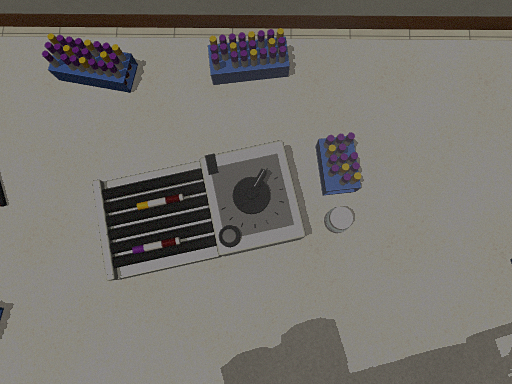

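View pics/wrist0.png

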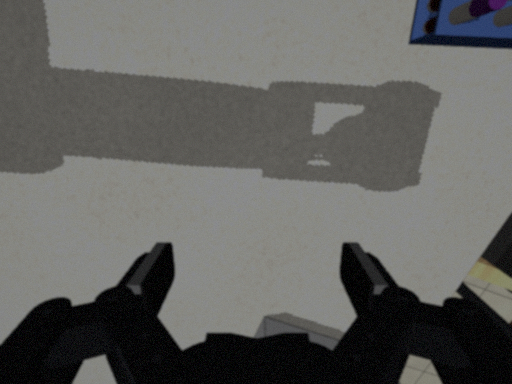

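The top view shows the mixer (dial around (252,195), fin towards (267,173), button (230,236)), the jar at (341,219) and the rack at (340,165). Next I measure the mixer's pose from several points.

```bash
cat > h.py <<'E'
import numpy as np, cv2
from bench import arm
def K(p): 
    f=192/np.tan(np.radians(p['fovy']/2)); return np.array([[f,0,p['cx']],[0,f,p['cy']],[0,0,1]])
def back(px,z,name):
    p=arm.camera_params(name); R=p['R'];t=p['t']
    d=R.T@np.linalg.inv(K(p))@np.array([px[0],px[1],1.]); o=-R.T@t
    return o+d*(z-o[2])/d[2]
def proj(X,name):
    p=arm.camera_params(name); c=K(p)@(p['R']@np.asarray(X,float)+p['t']); return c[:2]/c[2]
E
python3 - <<'E'
from h import *
for n in("top","scene"):
    arm.grab_frame(n)
    for q,z in(("dial_axis",93),("fin_point",108),("start_top",90),("mixer",0),("jar",0),("rack",0)):
        for r in arm.spot_point(q,n)[:2]: print(n,q,np.round(r['pixel'],1),round(r['score'],2),np.round(back(r['pixel'],z,n),1))
f=cv2.imread('pics/top0.png')[130:290,85:325]
cv2.imwrite('pics/topc.png',cv2.resize(f,None,fx=3.3,fy=3.3,interpolation=cv2.INTER_CUBIC))
E
```

```text
top dial_axis [253.4 196.2] 0.57 [572.4  -1.1  93. ]
top fin_point [263.3 178.9] 0.67 [607.  -21.4 108. ]
top start_top [227.1 236.1] 0.45 [487.4  52.   90. ]
top mixer [207.3 210. ] 0.93 [553.7 108.3   0. ]
top jar [330.3 221.6] 0.75 [ 532.2 -178.     0. ]
top rack [334.5 172.5] 0.79 [ 648.8 -189.5    0. ]
scene dial_axis [250.7 186.8] 0.91 [577.3  -5.   93. ]
scene fin_point [264.5 194.7] 0.62 [616.4 -14.2 108. ]
scene start_top [228.5 151.4] 0.72 [481.3  48.6  90. ]
scene mixer [270.2 168.9] 0.84 [551.2 122.2   0. ]
scene jar [179.3 264.5] 0.81 [ 530.  -197.4    0. ]
scene rack [229.1 297.1] 0.73 [ 655.3 -194.2    0. ]
```

View pics/topc.png

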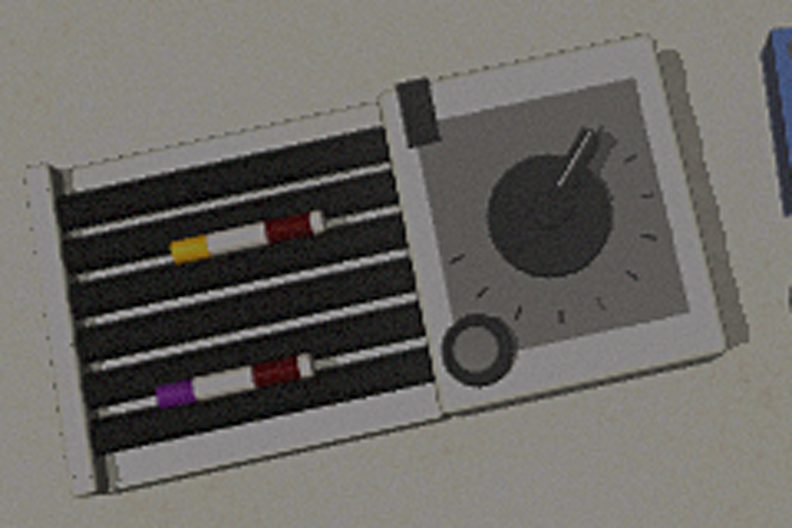

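```bash
cat >> h.py <<'E'
def mw(p,X):
    c,s=np.cos(p[2]),np.sin(p[2]); return np.array([p[0]+c*X[0]-s*X[1],p[1]+s*X[0]+c*X[1],X[2]])
E
python3 - <<'E'
from h import *
from scipy.optimize import least_squares
f=cv2.imread('pics/scene0.png')[75:265,180:350]
cv2.imwrite('pics/sc.png',cv2.resize(f,None,fx=3.1,fy=3.1,interpolation=cv2.INTER_CUBIC))
C=lambda u,v:(85+u/3.3,130+v/3.3)
obs=[("top",(0,-115,93),C(550,216)),("top",(110,-212,80),C(652,38)),("top",(-110,-212,80),C(723,350)),("top",(110,-20,80),C(381,97)),("top",(-110,-20,80),C(440,415)),("scene",(0,-115,93),(252,187))]
r=least_squares(lambda p:np.concatenate([proj(mw(p,X),n)-np.array(o) for n,X,o in obs]),[553,110,.2])
print(r.x,np.degrees(r.x[2]));print(r.fun.reshape(-1,2).round(1))
p=r.x
print("dial",mw(p,(0,-115,93)),"start",mw(p,(-75,-52,90)))
for z in(85,90,95): print(z,proj(mw(p,(-75,-52,z)),"top"),proj(mw(p,(-75,-52,z)),"scene"))
E
```

```text
[5.47664437e+02 1.15403314e+02 2.31090303e-01] 13.240499076777839
[[-0.4 -0. ]
 [ 1.5 -2.3]
 [ 3.3  1.2]
 [-1.7 -2.2]
 [-0.4  0.8]
 [-0.3 -3.7]]
dial [574.00392008   3.46033027  93.        ] start [486.56817048  47.60769365  90.        ]
85 [229.38852562 236.72095433] [230.24752823 154.16843757]
90 [229.20148159 236.54894882] [230.16467728 152.70319138]
95 [229.01225085 236.37493241] [230.08093059 151.22210348]
```

View pics/sc.png

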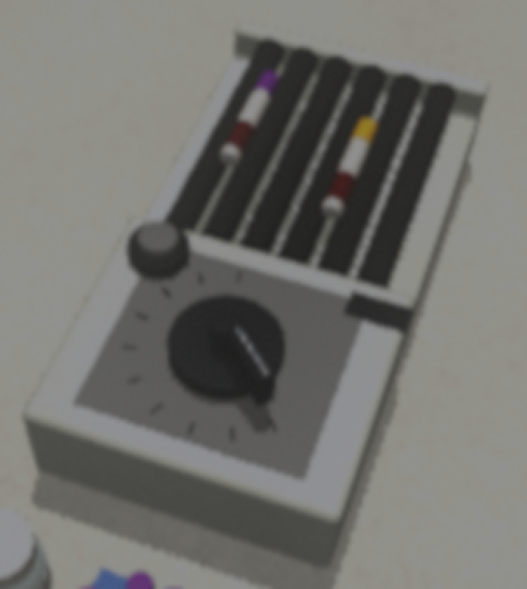

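The enlarged views agree on the layout. I'll refine with the wrist camera from above the dial, moving at height with the jaws open.

Emit:
play_rows:
  delta_rot:
    - [0,0,0]
    - [0,0,0]
    - [0,0,0]
    - [0,0,0]
    - [0,0,0]
    - [0,0,0]
    - [0,0,0]
    - [0,0,0]
    - [0,0,0]
    - [0,0,0]
    - [0,0,0]
  delta_pos:
    - [48.7,-28.9,0]
    - [48.7,-28.9,0]
    - [48.7,-28.9,0]
    - [48.7,-28.9,0]
    - [48.7,-28.9,0]
    - [48.7,-28.9,0]
    - [48.7,-28.9,0]
    - [48.7,-28.9,0]
    - [48.7,-28.9,0]
    - [48.7,-28.9,0]
    - [48.7,-28.9,0]
  hand: [85,85,85,85,85,85,85,85,85,85,85]

```text
t: 2.22
tool_pos: [575.4, 2.7, 231.4]
orientation: [3.141, -0.0, 0.371]
ft_force: [0.4, -0.8, 0.4]
grip_width: 84.8
```

Emit:
play_rows:
  delta_rot:
    - [0,0,-10]
    - [0,0,-10]
    - [0,0,-10]
    - [0,0,-10]
    - [0,0,0]
  delta_pos:
    - [0,0,0]
    - [0,0,0]
    - [0,0,0]
    - [0,0,0]
    - [0,0,0]
  hand: [85,85,85,85,85]

```text
t: 2.85
tool_pos: [574.4, 1.1, 231.2]
orientation: [-3.142, 0.0, 1.067]
ft_force: [-1.3, 0.0, -0.5]
grip_width: 84.8
```

```bash
cat >> h.py <<'E'
from scipy.spatial.transform import Rotation as Ro
def wcam(s):
    p=arm.camera_params("wrist"); T=np.eye(4); T[:3,:3]=Ro.from_euler('xyz',s['orientation']).as_matrix(); T[:3,3]=s['tool_pos']
    return T@p['hand_eye'],K(p)
def wback(px,z,s):
    T,k=wcam(s); d=T[:3,:3]@np.linalg.inv(k)@np.array([px[0],px[1],1.]); o=T[:3,3]; return o+d*(z-o[2])/d[2]
def wproj(X,s):
    T,k=wcam(s); c=k@(T[:3,:3].T@(np.asarray(X,float)-T[:3,3])); return c[:2]/c[2]
E
python3 - <<'E'
from h import *
import pickle
s=arm.observe(); f=arm.grab_frame("wrist"); cv2.imwrite('pics/w1.png',f); pickle.dump(s,open('s1.pkl','wb'))
print(s['t'],s['tool_pos'],s['orientation'],s['joints'],s['ft_force'])
for q,z in(("dial_axis",93),("fin_point",108),("start_top",90)):
    for r in arm.spot_point(q,"wrist")[:1]: print(q,np.round(r['pixel'],1),round(r['score'],2),np.round(wback(r['pixel'],z,s),1))
cv2.imwrite('pics/w1b.png',cv2.resize(f,None,fx=1.5,fy=1.5,interpolation=cv2.INTER_CUBIC))
E
```

```text
2.85 [574.36853774   1.08038367 231.22184883] [-3.14156741e+00  1.10122858e-04  1.06737612e+00] [-6.23642064e-02  1.92175034e-01  1.24902616e+00 -8.95609557e-05
  1.70046130e+00  4.41044426e-01] [-1.25460339  0.02192901 -0.46962427]
dial_axis [256.  177.6] 0.8 [572.8   1.1  93. ]
fin_point [301.7 176.2] 0.7 [614.  -15.3 108. ]
start_top [155.3 181.4] 0.67 [479.2  47.   90. ]
```

View pics/w1b.png

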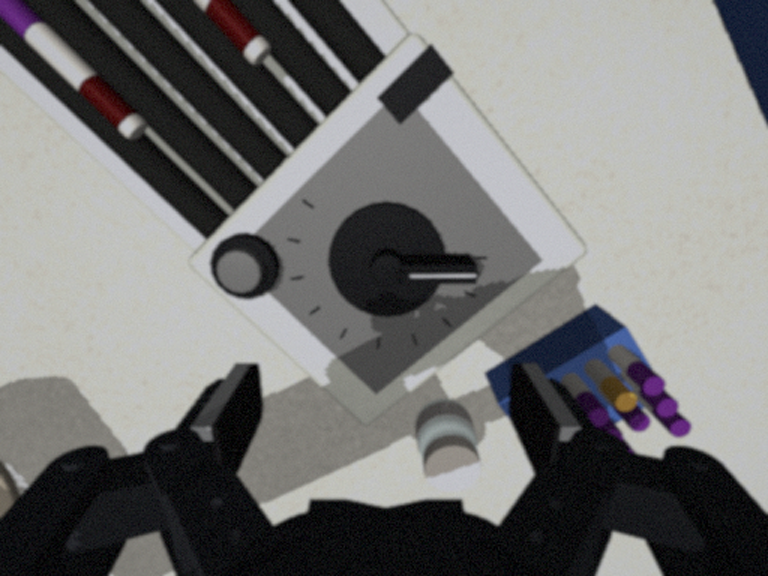

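The wrist view is clear: disc centre ≈(257,173) px, white fin line (272,183)–(317,184), button top ≈(159,179).

```bash
python3 - <<'E'
from h import *
import pickle
from scipy.optimize import least_squares
s=pickle.load(open('s1.pkl','rb'))
f=cv2.imread('pics/w1.png')
cv2.imwrite('pics/w1c.png',cv2.resize(f[90:290,110:400],None,fx=2.7,fy=2.7,interpolation=cv2.INTER_CUBIC))
D=lambda u,v:np.array((u/1.5,v/1.5))
a=np.radians(-42)
print("disc",wback(D(386.5,259.5),93,s))
A=wback(D(409,275.5),124,s);B=wback(D(475,276),124,s);print("line",A,B,np.degrees(np.arctan2(*(B-A)[1::-1])))
for z in (90,95,100,105): print(z,wback(D(238,268),z,s))
obs=[((0,-115,93),D(386.5,259.5)),((110,-20,80),D(417,35)),((110,-212,80),D(587,247)),((-110,-20,80),D(191,260))]
r=least_squares(lambda p:np.concatenate([wproj(mw(p,X),s)-o for X,o in obs]),[553,110,.2])
p=r.x;print(p,np.degrees(p[2]));print(r.fun.reshape(-1,2).round(1))
print("dial",mw(p,(0,-115,93)),"start",mw(p,(-75,-52,95)))
for z in (90,95,100,105):print(z,wproj(mw(p,(-75,-52,z)),s)*1.5)
E
```

```text
disc [576.59590634   4.5306188   93.        ]
line [587.55448664  -3.80861464 124.        ] [622.59498027 -23.44308414 124.        ] -29.26350389687178
90 [483.91926699  47.7466853   90.        ]
95 [486.15186725  48.11408016  95.        ]
100 [488.38446751  48.48147501 100.        ]
105 [490.61706777  48.84886986 105.        ]
[5.48710700e+02 1.13787910e+02 2.40286935e-01] 13.767427257809025
[[ 0.7  2.3]
 [-1.  -6. ]
 [ 5.9  4.7]
 [-5.5  2.9]]
dial [576.07855303   2.09189061  93.        ] start [488.24049966  45.433284    95.        ]
90 [245.12306185 267.92217052]
95 [242.82460634 269.91363192]
100 [240.44963428 271.97138992]
105 [237.99426008 274.09881112]
```

View pics/w1c.png

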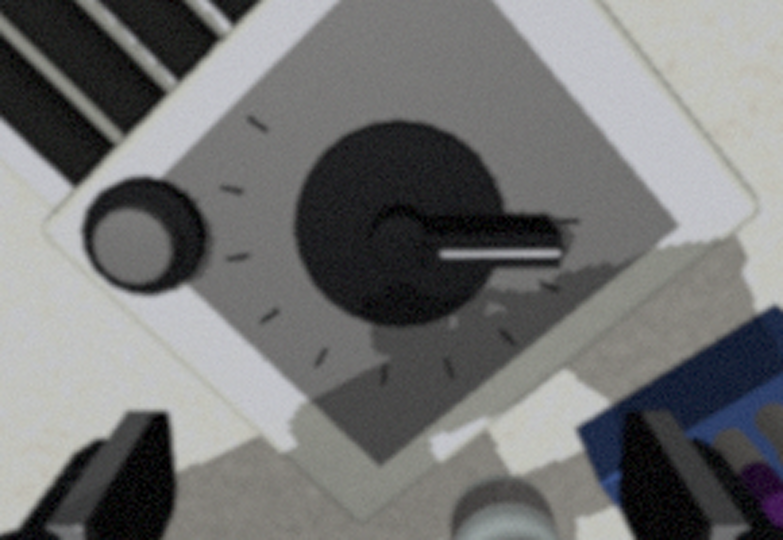

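Distortion bends the corners, but central points agree: dial axis ≈(576,3), fin at −29° in the world, mixer yaw ≈13°. I'll shut the fingers and go over the counter-clockwise side of the fin, with tool x tangential (pads' known 22 mm width against the fin).

Emit:
play_rows:
  delta_rot:
    - [0,0,0]
    - [0,0,0]
    - [0,0,0]
    - [0,0,0]
    - [0,0,0]
    - [0,0,0]
  delta_pos:
    - [32.5,0,0]
    - [0,45.5,0]
    - [0,0,45]
    - [0,0,43]
    - [0,0,0]
    - [0,0,0]
  hand: [0,0,0,0,0,0]

```text
t: 3.8
tool_pos: [630.7, 7.7, 145.7]
orientation: [3.139, -0.001, 1.068]
ft_force: [0.0, -0.4, 1.5]
grip_width: 0.0
```

```bash
cat > look.py <<'E'
from h import *
import pickle,sys
n=sys.argv[1]
s=arm.observe(); f=arm.grab_frame("wrist"); pickle.dump(s,open(n+'.pkl','wb')); g=arm.grab_frame("top"); h=arm.grab_frame("scene")
print(s['t'],s['tool_pos'].round(1),np.degrees(s['orientation']).round(1),s['joints'].round(2),s['ft_force'].round(1),s['grip_width'])
a=cv2.resize(f,None,fx=1.1,fy=1.1,interpolation=cv2.INTER_CUBIC)
def cr(im,c,w,h_,W,H): x,y=int(c[0]-w/2),int(c[1]-h_/2); return cv2.resize(im[y:y+h_,x:x+w],(W,H),interpolation=cv2.INTER_CUBIC)
H=a.shape[0]//2
b=np.vstack([cr(g,(250,200),110,100,232,H),cr(h,(250,185),110,100,232,a.shape[0]-H)])
cv2.imwrite(f'pics/{n}.png',np.hstack([a,b]))
E
python3 look.py a1
```

```text
3.8 [630.7   7.7 145.7] [ 1.798e+02 -1.000e-01  6.120e+01] [-0.05  0.39  1.19 -0.    1.57  0.46] [ 0.  -0.4  1.5] 0.01953267648844483
```

View pics/a1.png

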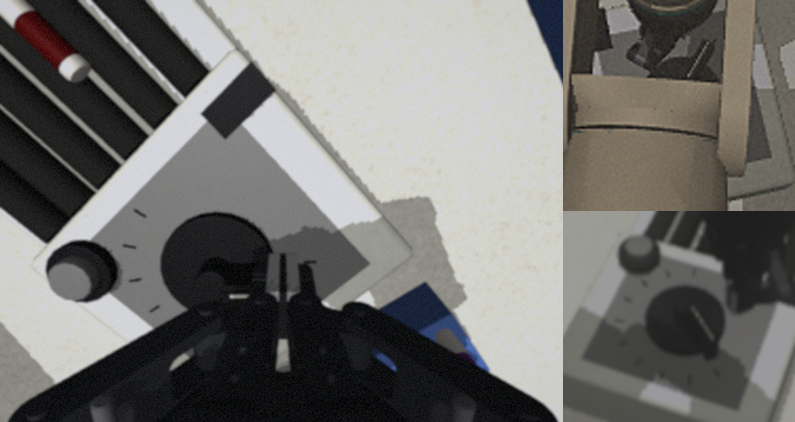

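Shut fingertips (at (285,275) px) hang beside the fin on its counter-clockwise side; lowering to 104 mm, then feeling for the fin.

Emit:
play_rows:
  delta_rot:
    - [0,0,0]
    - [0,0,0]
    - [0,0,0]
    - [0,0,0]
  delta_pos:
    - [0,0,20]
    - [0,0,15]
    - [0,0,6.5]
    - [0,0,0]
  hand: [0,0,0,0]

```text
t: 4.45
tool_pos: [629.5, 7.7, 100.7]
orientation: [-3.14, 0.001, 1.069]
ft_force: [-0.7, -0.2, 0.8]
grip_width: 0.4
```

Emit:
play_rows:
  delta_rot:
    - [0,0,0]
    - [0,0,0]
    - [0,0,0]
    - [0,0,0]
    - [0,0,0]
  delta_pos:
    - [-3,0,0]
    - [-3,0,0]
    - [-2,0,0]
    - [-2,0,0]
    - [0,0,0]
  hand: [0,0,0,0,0]

```text
t: 5.08
tool_pos: [625.1, -1.3, 101.9]
orientation: [3.141, 0.0, 1.069]
ft_force: [0.0, 0.0, 0.3]
grip_width: 0.3
```

```bash
python3 look.py a2
```

```text
5.075 [625.1  -1.3 101.9] [180.    0.   61.2] [-0.06  0.4   1.25 -0.    1.48  0.44] [0.  0.  0.3] 0.28391711070635306
```

View pics/a2.png

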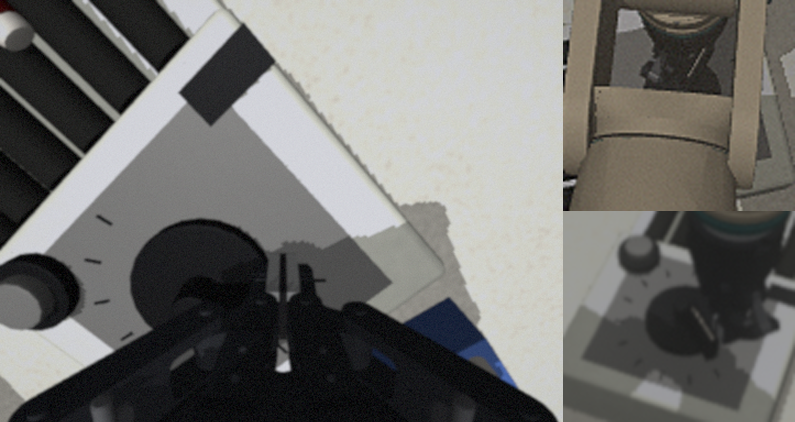

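Emit:
play_rows:
  delta_rot:
    - [0,0,0]
    - [0,0,0]
    - [0,0,0]
    - [0,0,4]
    - [0,0,4]
    - [0,0,4]
    - [0,0,4]
    - [0,0,0]
  delta_pos:
    - [-1,0,0]
    - [-1,0,0]
    - [-1,0,0]
    - [-3.2,1.1,0]
    - [-3.2,1.1,0]
    - [-3.2,1.1,0]
    - [-3.2,1.1,0]
    - [0,0,0]
  hand: [0,0,0,0,0,0,0,0]

```text
t: 6.22
tool_pos: [619.8, -17.0, 101.8]
orientation: [3.141, 0.0, 0.79]
ft_force: [-0.9, 0.2, -0.4]
grip_width: 0.1
```

```bash
python3 look.py a3; cat > pol.py <<'E'
from h import *
import numpy as np
for _ in range(1):
    s=arm.observe(); d=s['tool_pos'][:2]-np.array([576,3.2]); yaw=s['orientation'][2]; fin=yaw-np.pi/2
    r=d@[np.cos(fin),np.sin(fin)]; t=d@[np.cos(yaw),np.sin(yaw)]
    print("r",r,"t",t,"tool-turn from off",-29-np.degrees(fin),"corr by t",np.degrees(np.arctan2(17-t,r)), s['ft_force'].round(1))
E
python3 pol.py
```

```text
6.225 [619.8 -17.  101.8] [180.    0.   45.3] [-0.09  0.39  1.27 -0.    1.48  0.69] [-0.9  0.2 -0.4] 0.11774099884614984
r 45.272002632422485 t 16.759000966710346 tool-turn from off 15.68835687367207 corr by t 0.305003009375237 [-0.2 -0.3  0.5]
```

View pics/a3.png

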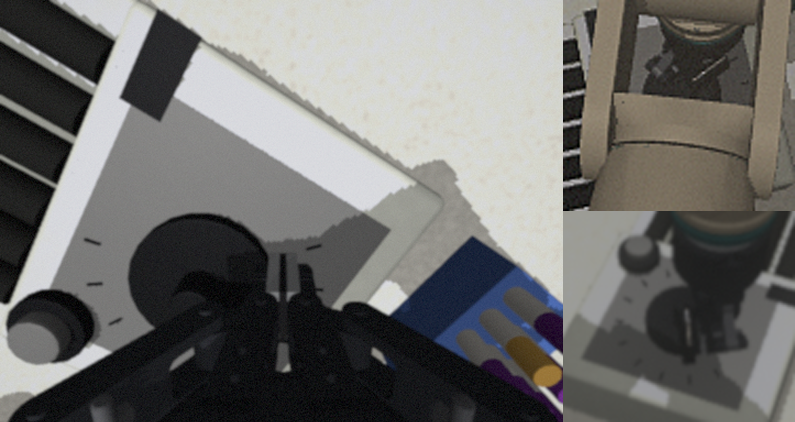

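The fin has clicked once (its line in the top crop now points about −55°, against −53° expected), force is zero, and the geometry tracks (r 45, offset 17). Continuing to the third click's range.

Emit:
play_rows:
  delta_rot:
    - [0,0,4]
    - [0,0,4]
    - [0,0,4]
    - [0,0,4]
    - [0,0,4]
    - [0,0,4]
    - [0,0,4]
    - [0,0,4]
    - [0,0,4]
    - [0,0,4]
    - [0,0,4]
    - [0,0,0]
  delta_pos:
    - [-3.2,1.1,0]
    - [-3.2,1.1,0]
    - [-3.2,1.1,0]
    - [-3.2,1.1,0]
    - [-3.2,1.1,0]
    - [-3.2,1.1,0]
    - [-3.2,1.1,0]
    - [-3.2,1.1,0]
    - [-3.2,1.1,0]
    - [-3.2,1.1,0]
    - [-3.2,1.1,0]
    - [0,0,0]
  hand: [0,0,0,0,0,0,0,0,0,0,0,0]

```text
t: 7.88
tool_pos: [593.9, -42.0, 101.9]
orientation: [3.141, 0.0, 0.023]
ft_force: [0.1, -1.0, -0.2]
grip_width: -0.1
```

```bash
python3 look.py a4; python3 pol.py
```

```text
7.875 [593.9 -42.  101.9] [180.    0.    1.3] [-0.13  0.32  1.35 -0.    1.46  1.42] [ 0.1 -1.  -0.2] -0.06090663804768979
r 45.63769706525332 t 16.881476633629635 tool-turn from off 59.666018323462595 corr by t 0.14879965107856358 [-1.3  0.9 -0.1]
```

View pics/a4.png

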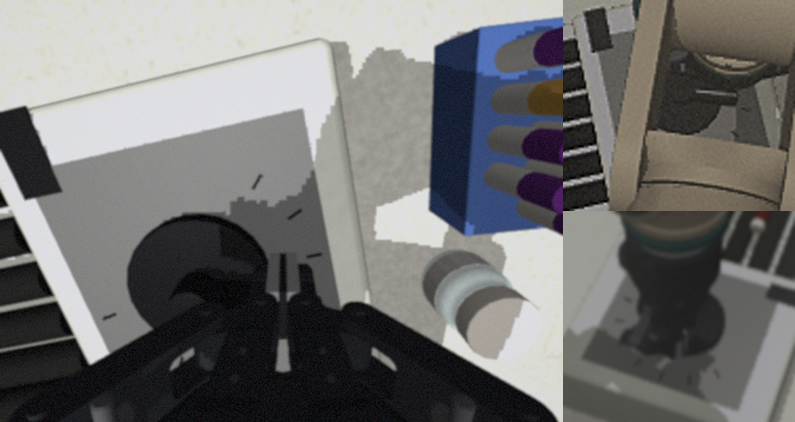

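```bash
python3 - <<'E'
from h import *
f=arm.grab_frame("top"); c=f[150:250,195:305]
cv2.imwrite('pics/t5.png',cv2.resize(c,None,fx=7,fy=6,interpolation=cv2.INTER_CUBIC)); print(arm.observe()['t'])
E
```

```text
8.075
```

View pics/t5.png

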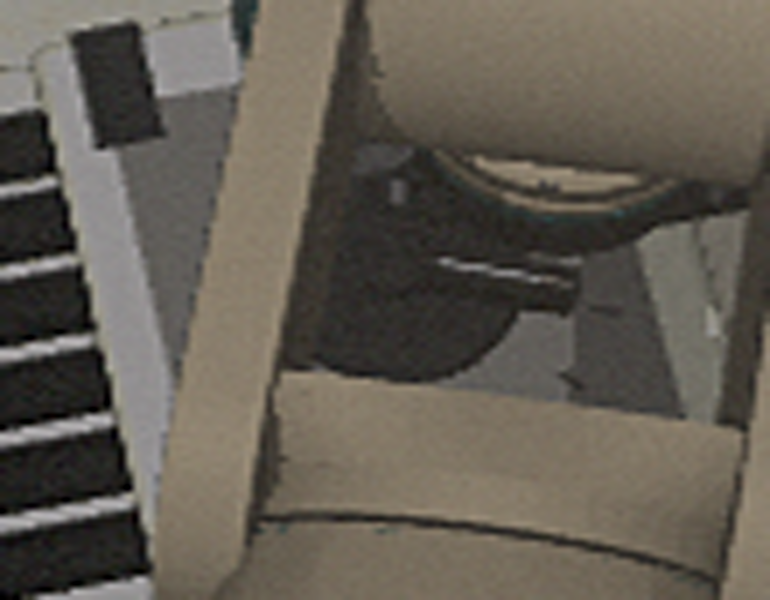

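Line from (257.4,193.3) to (276.7,197.7) points to about −102°: the dial is in the third click (−101°). The last half-click sits at 84° of tool turn; I'm at 59.7°, so go to about 88°.

Emit:
play_rows:
  delta_rot:
    - [0,0,4]
    - [0,0,4]
    - [0,0,4]
    - [0,0,4]
    - [0,0,3]
    - [0,0,3]
    - [0,0,2]
    - [0,0,2]
    - [0,0,2]
    - [0,0,0]
  delta_pos:
    - [-3.2,1.1,0]
    - [-3.2,1.1,0]
    - [-3.2,1.1,0]
    - [-3.2,1.1,0]
    - [-2.4,0.8,0]
    - [-2.4,0.8,0]
    - [-1.6,0.6,0]
    - [-1.6,0.6,0]
    - [-1.6,0.6,0]
    - [0,0,0]
  hand: [0,0,0,0,0,0,0,0,0,0]

```text
t: 9.32
tool_pos: [570.4, -45.4, 101.8]
orientation: [3.141, 0.0, -0.467]
ft_force: [0.7, 0.5, -0.0]
grip_width: 0.1
```

```bash
python3 look.py a6; python3 pol.py; python3 - <<'E'
from h import *
f=arm.grab_frame("top"); c=f[150:250,195:305]
cv2.imwrite('pics/t6.png',cv2.resize(c,None,fx=7,fy=6,interpolation=cv2.INTER_CUBIC)); print(arm.observe()['t'])
E
```

```text
9.325 [570.4 -45.4 101.8] [180.    0.  -26.8] [-0.14  0.26  1.43 -0.    1.45  1.89] [ 0.7  0.5 -0. ] 0.11101548553225944
r 45.799238728271526 t 17.067918939190633 tool-turn from off 87.73844487960173 corr by t -0.0849679125675317 [-0.1 -0.8  0.1]
9.525
```

View pics/a6.png

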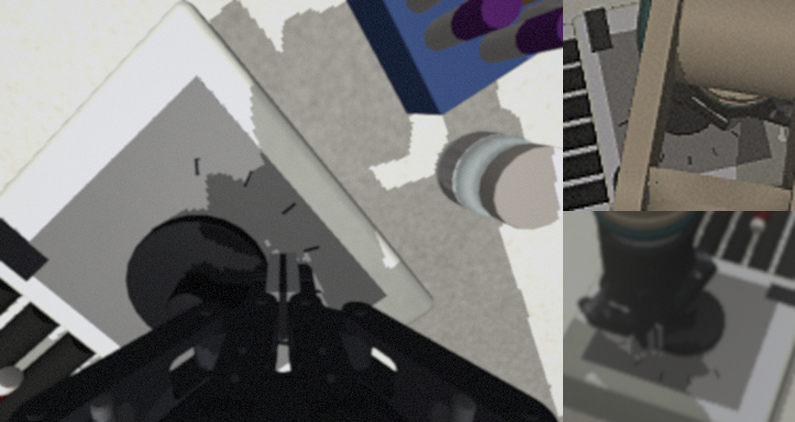

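View pics/t6.png

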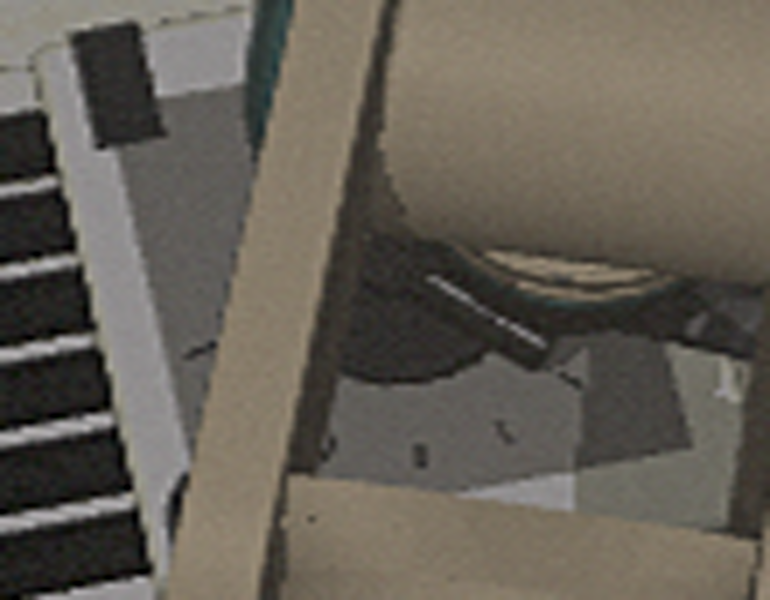

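The line now runs from (256.4,196.2) to (272.9,208): about −126°, matching four clicks (−125°), no contact force. Back off from the fin, then up.

Emit:
play_rows:
  delta_rot:
    - [0,0,0]
    - [0,0,0]
    - [0,0,0]
    - [0,0,0]
    - [0,0,0]
    - [0,0,0]
    - [0,0,0]
  delta_pos:
    - [4,0,0]
    - [8,0,0]
    - [0,0,-25]
    - [0,0,-50]
    - [0,0,-55]
    - [0,0,0]
    - [0,0,0]
  hand: [0,0,0,0,0,0,0]

```text
t: 10.4
tool_pos: [581.5, -50.9, 231.1]
orientation: [3.141, 0.001, -0.467]
ft_force: [-0.2, -0.3, -0.0]
grip_width: -0.0
```

```bash
python3 look.py a7
```

```text
10.4 [581.5 -50.9 231.1] [180.    0.  -26.8] [-0.15  0.22  1.22 -0.    1.7   1.89] [-0.2 -0.3 -0. ] -0.02748384722420373
```

View pics/a7.png

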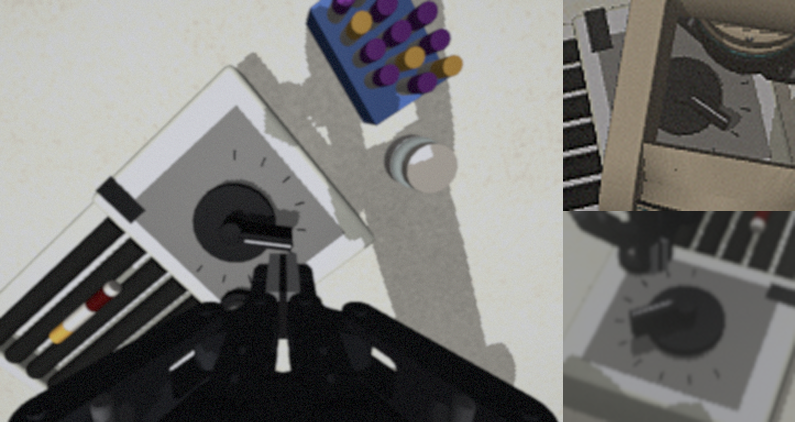

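Emit:
play_rows:
  delta_rot:
    - [0,0,0]
    - [0,0,0]
    - [0,0,0]
    - [0,0,0]
    - [0,0,0]
    - [0,0,0]
    - [0,0,0]
    - [0,0,0]
  delta_pos:
    - [-31.9,-11.6,0]
    - [-31.9,-11.6,0]
    - [-31.9,-11.7,0]
    - [-31.9,-11.7,0]
    - [0,0,50]
    - [0,0,40]
    - [0,0,20]
    - [0,0,0]
  hand: [0,0,0,0,0,0,0,0]

```text
t: 11.55
tool_pos: [486.9, 48.2, 119.3]
orientation: [3.139, 0.005, -0.467]
ft_force: [-1.0, 0.2, 0.5]
grip_width: -0.2
```

```bash
python3 - <<'E'
from h import *
import pickle
s=pickle.load(open('a7.pkl','rb'))
A=wback((245/1.1,241/1.1),124,s);B=wback((291/1.1,246/1.1),124,s);print("line",A,B,np.degrees(np.arctan2(*(B-A)[1::-1])))
E
python3 look.py a8
```

```text
line [566.42237898  -8.37686969 124.        ] [544.32165153 -41.77043078 124.        ] -123.49762750917355
11.55 [486.9  48.2 119.3] [179.8   0.3 -26.8] [ 0.02  0.02  1.66 -0.    1.47  2.06] [-1.   0.2  0.5] -0.23029006252533157
```

View pics/a8.png

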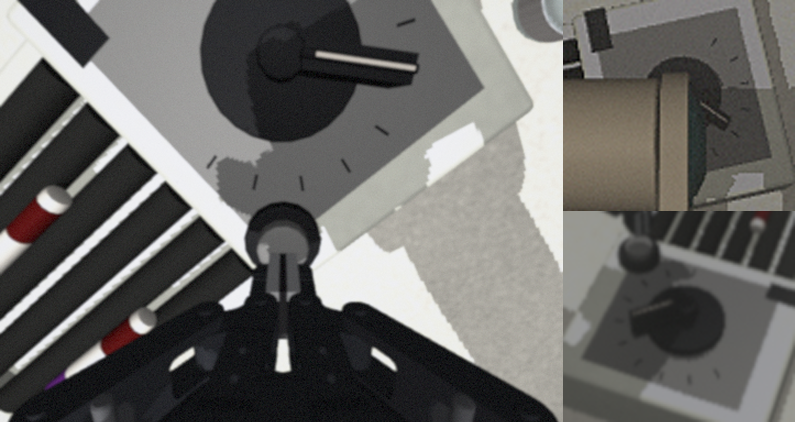

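Fin line at −123.5°; five ticks remain beyond the fin (10 in total), so it is on the fourth click. Checking the button centring from this view (button top ≈(283,241) in the picture).

```bash
python3 - <<'E'
from h import *
import pickle
s=pickle.load(open('a8.pkl','rb')); s1=pickle.load(open('s1.pkl','rb'))
for z in (94,98,102): print(z,wback((283/1.1,244/1.1),z,s),wback((238/1.5,268/1.5),z,s1))
# housing base
print("tcp px",wproj(s['tool_pos'],s)*1.1)
f=cv2.imread('pics/a8.png')[190:300,220:350]; cv2.imwrite('pics/a8c.png',cv2.resize(f,None,fx=5,fy=5))
E
```

```text
94 [487.49961637  46.20737595  94.        ] [487.380405    47.64208072  94.        ]
98 [489.13735335  45.39925126  98.        ] [489.16947084  47.94010236  98.        ]
102 [490.77509033  44.59112656 102.        ] [490.95853668  48.238124   102.        ]
tcp px [280.1157897  267.37315916]
```

View pics/a8c.png

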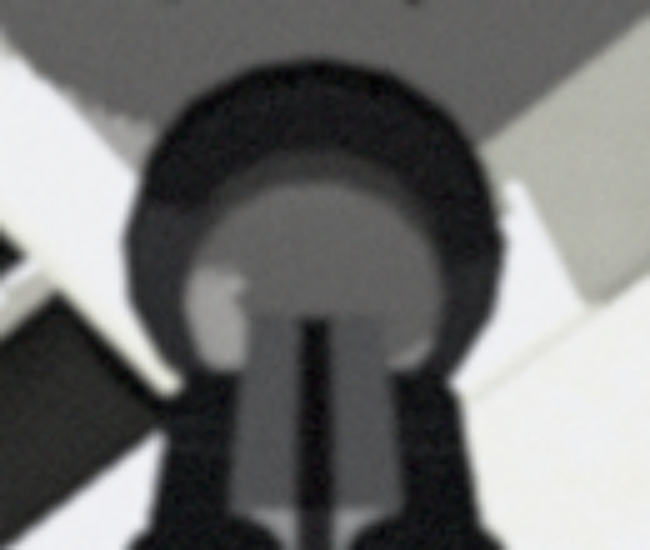

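The fingertip is within about 3 mm of the button centre. Pressing in small steps, watching the force.

Emit:
play_rows:
  delta_rot:
    - [0,0,0]
    - [0,0,0]
    - [0,0,0]
    - [0,0,0]
    - [0,0,0]
    - [0,0,0]
  delta_pos:
    - [0,0,8]
    - [0,0,3]
    - [0,0,2]
    - [0,0,2]
    - [0,0,1]
    - [0,0,0]
  hand: [0,0,0,0,0,0]

```text
t: 12.45
tool_pos: [488.4, 48.3, 105.8]
orientation: [3.142, -0.0, -0.467]
ft_force: [0.8, -0.3, 0.0]
grip_width: -0.2
```

Emit:
play_rows:
  delta_rot:
    - [0,0,0]
    - [0,0,0]
    - [0,0,0]
    - [0,0,0]
  delta_pos:
    - [0,0,1]
    - [0,0,1]
    - [0,0,1]
    - [0,0,0]
  hand: [0,0,0,0]

```text
t: 12.95
tool_pos: [488.3, 48.3, 102.6]
orientation: [3.141, 0.0, -0.467]
ft_force: [-0.5, 0.5, -0.4]
grip_width: 0.1
```

Emit:
play_rows:
  delta_rot:
    - [0,0,0]
    - [0,0,0]
    - [0,0,0]
    - [0,0,0]
  delta_pos:
    - [0,0,1]
    - [0,0,1]
    - [0,0,1]
    - [0,0,0]
  hand: [0,0,0,0]

```text
t: 13.45
tool_pos: [488.5, 48.3, 100.0]
orientation: [-3.141, -0.0, -0.467]
ft_force: [-0.7, -0.1, 2.4]
grip_width: 0.2
```

Emit:
play_rows:
  delta_rot:
    - [0,0,0]
    - [0,0,0]
    - [0,0,0]
  delta_pos:
    - [0,0,1]
    - [0,0,1]
    - [0,0,0]
  hand: [0,0,0]

```text
t: 13.82
tool_pos: [488.5, 48.3, 97.9]
orientation: [-3.142, -0.0, -0.467]
ft_force: [-0.6, -0.1, 4.8]
grip_width: 0.0
```

Emit:
play_rows:
  delta_rot:
    - [0,0,0]
    - [0,0,0]
    - [0,0,0]
  delta_pos:
    - [0,0,1]
    - [0,0,1]
    - [0,0,0]
  hand: [0,0,0]

```text
t: 14.2
tool_pos: [488.5, 48.3, 96.0]
orientation: [-3.141, -0.0, -0.467]
ft_force: [-1.5, 1.1, 5.8]
grip_width: 0.1
```

Emit:
play_rows:
  delta_rot:
    - [0,0,0]
    - [0,0,0]
  delta_pos:
    - [0,0,1]
    - [0,0,0]
  hand: [0,0]

```text
t: 14.45
tool_pos: [488.6, 48.3, 95.9]
orientation: [-3.141, -0.001, -0.467]
ft_force: [-5.0, 0.5, 11.2]
grip_width: 0.2
```

Emit:
play_rows:
  delta_rot:
    - [0,0,0]
    - [0,0,0]
  delta_pos:
    - [0,0,0.5]
    - [0,0,0]
  hand: [0,0]

```text
t: 14.7
tool_pos: [488.6, 48.3, 95.9]
orientation: [-3.141, -0.001, -0.467]
ft_force: [-6.3, -0.6, 14.1]
grip_width: 0.3
```

Emit:
play_rows:
  delta_rot:
    - [0,0,0]
    - [0,0,0]
    - [0,0,0]
    - [0,0,0]
    - [0,0,0]
    - [0,0,0]
    - [0,0,0]
    - [0,0,0]
  delta_pos:
    - [0,0,-4]
    - [0,0,-8]
    - [0,0,-20]
    - [0,0,-50]
    - [0,0,-55]
    - [-50,0,0]
    - [-50,0,0]
    - [0,0,0]
  hand: [0,0,0,0,0,0,0,0]

```text
t: 15.7
tool_pos: [397.4, 94.3, 231.3]
orientation: [-3.141, -0.0, -0.465]
ft_force: [0.6, 0.5, -0.2]
grip_width: 0.2
```

```bash
python3 look.py a9
```

```text
15.7 [397.4  94.3 231.3] [-180.    -0.   -26.6] [ 0.14 -0.29  1.71  0.    1.72  2.18] [ 0.6  0.5 -0.2] 0.1629583139298725
```

View pics/a9.png

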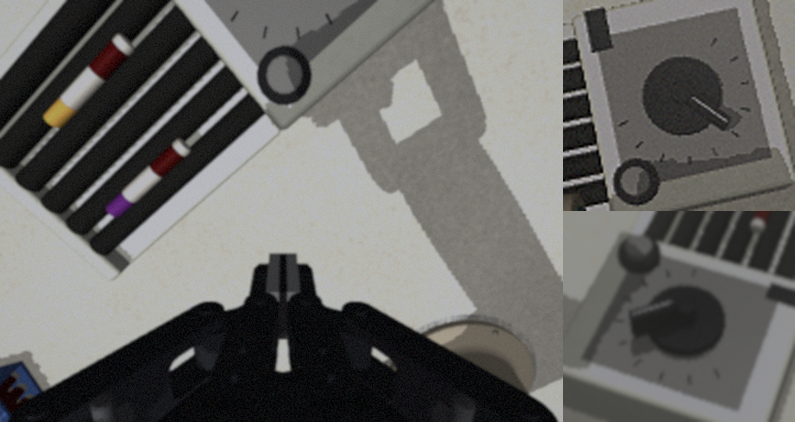

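The top crop shows the fin still on the fourth click, the button is clear, the tubes are in place and the arm touches nothing. Handing in.

```bash
python3 -c "
from bench import arm
print(arm.close_job())"
```

```text
the job is handed in; nothing more can be done
None
```

I pushed the dial's fin clockwise to the fourth click with the shut fingertips, touching only its counter-clockwise face. I then backed off, pressed the start button and let it up, moved clear, and handed the job in at about 15.8 s.

- **Dial:** the white line on the fin measured −126° in the top view and −123.5° in the wrist view, against −125° expected. Five of the ten ticks lay beyond the fin, which also puts it on the fourth click. My third-click reading came out near −93° from a coarse crop; measured again on a larger, slightly later picture it was −102°, against −101° expected.
- **Start button:** contact began at about z 101.5 mm and travel stopped at 95.9 mm, while the force rose from 6 to 14 N. That fits the 6 mm travel within the measuring error. I released it fully, but I did not measure its height again afterwards.
- **Bystanders:** the last wrist picture shows the tubes still lying between the rollers. I never went near the rack or the jar, but I did not measure them again at the end.
- **Calibration:** the mixer's corner points disagreed by up to 6 pixels, probably from lens distortion. I relied on points near the middle of the picture instead, and the fin jumped where those predicted.

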